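# Emboss the appraisal card and ease the seal press back up

## Task

Emboss the appraisal card that lies in the jaws of one of the two desk seal presses: press that press's arm all the way down by its knob, keep it down for about a second, then let the arm rise slowly under your hand until it is fully up, never letting the spring snap it back. Leave the arm of the other press, which has no card in it, alone.

Things in the scene. Friction and masses are not known exactly. Their poses are not given: they have to be found in the camera images.
- seal_knob (a point): Centre of the top of the flat round black knob (44 mm across, 22 high) on the arm of the iron desk press whose jaws hold a white card (105 x 120 mm, 41 mm above the table, standing out on both sides of the arm). Frame turns with the arm: x from knob to hinge, y along the hinge axis, z up out of the knob. Hinge axis at (185, 0, -29) mm in it. Height 161 mm at rest, 87 mm fully down.
- seal_arm (a joint): Arm angle, rad, of the press with the card: 0 up at rest (arm slopes 0.12 rad up towards the knob), grows as pressed, 0.40 at the hard stop. A spring with little damping drives it up: about 2 N on the knob starts it, 6 N holds it down. Rising slowly: always under 1 rad/s (0.18 m/s at the knob). Press: bolted down, base 190 x 70 mm, post 128 mm high at the hinge, arm 24 mm wide.
- spare_knob (a point): Centre of the top of the knob of the other press: same make, size and frame, but no card in its jaws. Not to be pressed. Apart from the presses nothing on the table is higher than 110 mm.
- spare_arm (a joint): Arm angle, rad, of the press without a card, measured likewise: 0 up at rest, grows as pressed. It must stay up.
Things that resemble listed ones, but are neither listed nor needed, are in the scene too. What is shaped like the part that bears seal_knob but orange is not meant.

How it is judged:
On the way:
1. the arm of the press with the card is held fully down (0.37 rad or more) for half a second (value of joint seal_arm above 0.37 rad), for 0.5 s.
At the end, for the whole second after the job is handed in: After the pressing, the arm of the press with the card is fully up again (within 0.03 rad of rest), and so is the arm of the other press (value of joint each of seal_arm, spare_arm below 0.03 rad); the robot touches nothing.
It fails at once if the arm of the press with the card springs up faster than 1 rad/s (velocity of joint seal_arm below -1 rad/s).
It fails at once if the arm of the press without a card is pressed down by more than 0.06 rad (value of joint spare_arm above 0.06 rad).
It also fails if it takes over 42 s, if anything falls off the work surface, if the arm or the gripper's body presses on something with over 40 N, if the wrist force passes 120 N, or if a joint passes its speed limit or range.

## Robot

A 7-joint arm with a two-finger parallel gripper is mounted at the origin on the work surface. World frame = base frame: x ahead of the robot, y to its left, z up, the work surface at z = 0. Lengths are in m, angles in rad, forces in N, time in s.
With the tool pointing down it reaches from about 0.4 to 0.875 m from the base axis. Payload 19.3 kg.
Tool frame: the origin (TCP) lies midway between the tips of the shut fingers; the grasp point (between the pads) lies 19 mm behind it (tcp_to_grasp is the z of the grasp point in the tool frame, in m); z points along the fingers, y is the line along which they close (so a half turn about z gives the same grasp; the last joint's range is limited). The gripper opens to 85 mm and grips with 20 to 120 N. Pads are 22 mm wide; open, the fingers measure 114 mm over their backs; the gripper's body (76 mm by 85 mm) begins 54 mm behind the grasp point. The pads swing forward as they close: fully open they stand 13 mm farther back than shut.
Start: joints at [-1.275, 0.521, -0.036, 1.599, 0.021, 1.021, -0.113], TCP at [0.224, 0.584, 0.231] pointing down, gripper open.
Joint ranges: [-2.91, 2.91], [-0.3, 2.13], [-1.5, 1.42], [0.17, 2.43], [-1.26, 4.41], [0.16, 1.93], [-2.52, 2.52]. Speed limits (rad/s): [1.89, 1.89, 2.39, 2.39, 3.01, 3.01, 3.01].

## Interface

Orientations are given as [roll, pitch, yaw] about the fixed x, y, z axes, in that order (R = Rz(yaw) Ry(pitch) Rx(roll)).
In Python, from workcell import * gives the robot as it stands.
- The arm moves only by the tool send_rows, never from a script. Its argument "increments" is a list of rows, each a list of 3 entries, a list of its own where there are three numbers: the shift along the tool's x, y, z in mm, then the turn, a rotation vector about the tool's x, y, z in degrees, then the gripper's target within -1 to 1 (fully open at 1, half-way at 0, shut at -1). In form: [[[x, y, z], [wx, wy, wz], grip], ...]. A call has 1 to 10 rows; each row is the pose to reach, as a shift and turn from the pose commanded when the call began, along the tool's axes at that moment; what a row does not reach only later rows make up. A row lasts 1/10 s, in which the tool goes at most 50 mm and 8.59 degrees, less where a joint would pass 70% of its speed; a pose out of reach is approached as far as the arm can. A call with a gripper value outside its range is refused whole. The fingers move at their own pace and stop on an object; "newtons" is the grip in N (left out, the last holds). Time passes only in rows, so rows that repeat a pose let the fingers close. It gives the time, the measured TCP pose, the force, the opening and the grip force at its end, in the units of the state.
- observe(): the state, without advancing time (a new reading comes with each control period).
- grab_frame(name): name is "scene" or "top" or "wrist"; returns the picture (420x560x3 uint8, blue, green, red); there is no depth.
- camera_params(name): a dict with "fovy" (degrees; the focal length in pixels is half the picture's height over the tangent of half this angle, whatever the lens; pixels are square), "cx", "cy" (the principal point, pixels), "extrinsics" (4x4, takes a point from world to camera coordinates). Camera axes: x right, y down, z forward; pixel columns grow to the right and rows downward; lengths in m; the calibration is good to about 2 mm. A picture is of the moment at which its call begins: read the wrist's pose just before it. camera_params takes no time and is no camera call; for the wrist camera it gives the pose at the moment of the call.
- job_done(): hands the job in; it is judged then, once.
The state is a dict: "clock": time; "qpos": joint angles; "qd": joint speeds; "joint_efforts": joint torques, N m; "position": TCP position; "tool_rot": TCP orientation; "force": force on the tool from outside, world axes, zero at the start; "moment": the same for the moment, N m; "grip_width": finger opening in m; "finger_force": force on a finger pad.
Only numpy, scipy, OpenCV 4.12 (cv2) and the standard library are available. Lean on these libraries where they do the work, as an engineer would, in place of code of your own. Each camera call takes 0.05 s, during which the arm holds its last target. There are 200 camera calls.

## Working session

There is one attempt and no reset: what is moved stays moved. The work goes in short steps, Python scripts to look and compute and a tool call to move; the robot and the scene stay as the last step left them, time stands still between calls to the robot, and variables do not carry over. Pictures are saved under pics/ and viewed, at most 10 in all, crops included, and the job is handed in when it is done.

Besides the shell and the picture viewer there is one more tool, called after "Call:" by a JSON object that holds its "method" and its "body", one argument or row to a line. send_rows: Moves the arm, as the interface text tells. Its arguments: {"type":"object","properties":{"increments":{"type":"array"},"newtons":{"type":"number"}},"required":["increments"]}

```bash
mkdir -p pics
python3 - <<'E'
from workcell import *
import cv2
s=observe();print(s)
for n in("scene","top"):
    cv2.imwrite(f"pics/{n}0.png",grab_frame(n));print(n,camera_params(n))
E
```

```text
{'clock': 0.0, 'qpos': array([-1.27518989,  0.52202519, -0.0363116 ,  1.59997834,  0.02119463,
        1.02108142, -0.11281264]), 'qd': array([ 1.16547851e-03, -5.65196197e-04, -6.00038885e-04,  3.62211963e-04,
       -7.24169922e-06,  1.18495535e-04,  2.38358886e-04]), 'joint_efforts': array([ 1.09564495e-03, -9.27122068e+01,  1.98084019e+00, -3.69942999e+01,
        1.79099233e-02,  8.25468771e-03, -6.21776917e-05]), 'position': array([0.22349001, 0.58333362, 0.23072956]), 'tool_rot': array([-3.14048809e+00,  8.10128364e-05,  2.77574660e+00]), 'force': array([-0.58497033,  0.47880858, -0.47798472]), 'moment': array([ 0.02022737, -0.01611377,  0.02520305]), 'finger_force': 0.0, 'grip_width': 0.08517250864426099}
scene {'fovy': 57.90691670916261, 'cx': 277.5030897886285, 'cy': 211.30112061341612, 'extrinsics': array([[ 0.49092325,  0.87105583, -0.0160032 , -0.32727843],
       [ 0.66928037, -0.38883572, -0.6331434 , -0.24851678],
       [-0.55772587,  0.30011419, -0.77386907,  1.30146885],
       [ 0.        ,  0.        ,  0.        ,  1.        ]])}
top {'fovy': 49.69660646478768, 'cx': 280.5262907562862, 'cy': 206.52514282511717, 'extrinsics': array([[-0.01502057, -0.99963588, -0.02241646,  0.09957661],
       [-0.99437794,  0.01728424, -0.10446899,  0.54000342],
       [ 0.10481841,  0.02072125, -0.99427548,  1.16197567],
       [ 0.        ,  0.        ,  0.        ,  1.        ]])}
```

View pics/scene0.png

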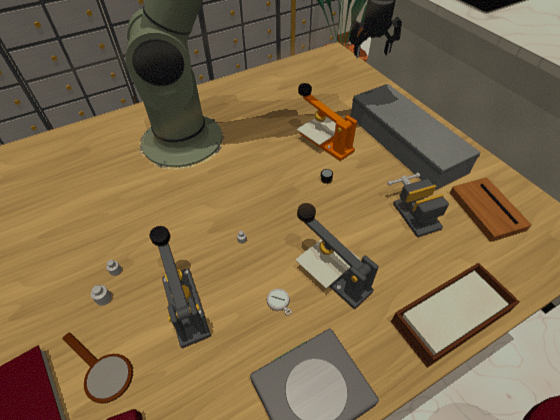

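View pics/top0.png

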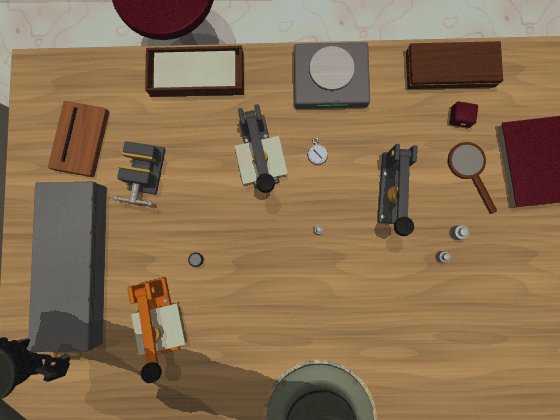

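The scene view shows three presses, with these knob pixels (scene / top):
- Orange press at (305,89) / (151,372): has a card, but it's the excluded colour.
- Iron press at (306,212) / (265,182): white card standing out on both sides of the arm, so this is the one meant.
- Iron press at (160,236) / (403,226): no card, so this is the spare.

I'll measure both iron knobs and confirm the choice in one enlarged crop.

```bash
cat > h.py <<'E'
from workcell import *
import cv2,numpy as np
def ray(p,uv,h=420):
    f=h/2/np.tan(np.radians(p["fovy"])/2);E=p["extrinsics"];R,t=E[:3,:3],E[:3,3]
    d=R.T@np.array([(uv[0]-p["cx"])/f,(uv[1]-p["cy"])/f,1]);return -R.T@t,d/np.linalg.norm(d)
def tri(rs):
    A=sum(np.eye(3)-np.outer(d,d) for o,d in rs);b=sum((np.eye(3)-np.outer(d,d))@o for o,d in rs)
    return np.linalg.solve(A,b)
def plane(r,z): o,d=r; return o+d*(z-o[2])/d[2]
def blob(img,uv,r=18,th=32):
    u,v=uv;c=img[v-r:v+r,u-r:u+r].max(2)
    m=cv2.morphologyEx((c<th).astype(np.uint8),cv2.MORPH_OPEN,cv2.getStructuringElement(2,(9,9)))
    n,l,s,ce=cv2.connectedComponentsWithStats(m)
    if n<2:return None
    k=1+np.argmax(s[1:,4]);return ce[k]+[u-r,v-r],s[k]
E
python3 - <<'E'
from h import *
S=cv2.imread("pics/scene0.png");T=cv2.imread("pics/top0.png");ps,pt=camera_params("scene"),camera_params("top")
for n,a,b in(("seal",(306,212),(265,182)),("spare",(160,236),(403,226))):
    x,y=blob(S,a),blob(T,b);print(n,x,y)
    if x and y:
        P=tri([ray(ps,x[0]),ray(pt,y[0])]);print(P,plane(ray(ps,x[0]),.152),plane(ray(pt,y[0]),.152))
# hinge ends from top picture at z .128: approx
for uv in((252,112),(404,152)): print(plane(ray(pt,uv),.128))
c=cv2.resize(np.hstack([T[90:240,210:340],T[90:240,330:460]]),None,fx=3,fy=3,interpolation=2);cv2.imwrite("pics/crop1.png",c)
E
```

```text
seal None None
spare None None
[0.76673572 0.1555946  0.128     ]
[ 0.65884577 -0.21260295  0.128     ]
```

View pics/crop1.png

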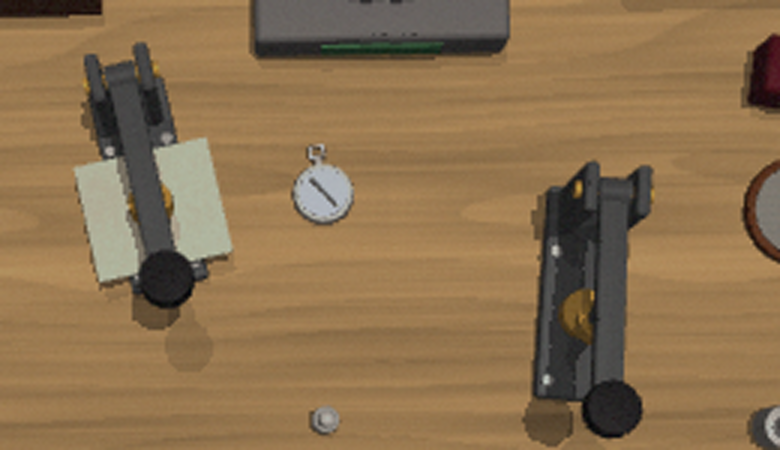

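The crop confirms it. The left press (top knob about (265,183)) has the white card on both sides of its arm; the right one (about (404,226)) has none. My mask threshold was too low, so I'll fix that.

Run:
```python
from h import *
S=cv2.imread("pics/scene0.png");T=cv2.imread("pics/top0.png");ps,pt=camera_params("scene"),camera_params("top")
print(S[205:220:5,306],T[176:190:4,265],T[150,258])
for th in(38,45,52):
  for n,a,b in(("seal",(306,212),(265,182)),("spare",(160,236),(403,226))):
    x,y=blob(S,a,18,th),blob(T,b,18,th);print(th,n,x,y)
    if x and y: print(tri([ray(ps,x[0]),ray(pt,y[0])]),plane(ray(ps,x[0]),.152),plane(ray(pt,y[0]),.155))
print(observe()["force"])
```

```text
[[25 39 53]
 [28 38 47]
 [32 28 31]] [[31 31 32]
 [29 30 32]
 [40 39 39]
 [32 29 33]] [75 77 77]
38 seal (array([307., 218.]), array([15, 20,  9,  9, 57], dtype=int32)) None
38 spare (array([159.07734807, 232.94475138]), array([  9,   9,  18,  13, 181], dtype=int32)) None
45 seal (array([306.3164557 , 215.51265823]), array([ 10,  16,  17,  13, 158], dtype=int32)) (array([265.       , 182.7394636]), array([ 10,  10,  17,  19, 261], dtype=int32))
[0.58846669 0.12522536 0.13673758] [0.59855056 0.11834892 0.152     ] [0.5854642  0.12404986 0.155     ]
45 spare (array([159.58862876, 235.83946488]), array([  8,   8,  20,  20, 299], dtype=int32)) (array([403.50207469, 224.4813278 ]), array([  9,   9,  20,  16, 241], dtype=int32))
[ 0.48158362 -0.19825695  0.15086335] [ 0.48245794 -0.19839243  0.152     ] [ 0.48136623 -0.19709182  0.155     ]
52 seal (array([306.10648148, 213.91666667]), array([ 10,  13,  17,  16, 216], dtype=int32)) (array([265.18613139, 182.74817518]), array([ 10,   9,  18,  20, 274], dtype=int32))
[0.58764866 0.12465003 0.14224274] [0.59425191 0.12047178 0.152     ] [0.5854352 0.1236098 0.155    ]
52 spare (array([159.62      , 235.84666667]), array([  8,   8,  20,  20, 300], dtype=int32)) (array([403.33333333, 225.74333333]), array([  9,   8,  20,  20, 300], dtype=int32))
[ 0.4788806  -0.19835871  0.14761573] [ 0.48251289 -0.19833723  0.152     ] [ 0.47843736 -0.19657511  0.155     ]
[-0.38284499 -0.85906547 -0.22070977]
```

Seal knob is at about (0.585, 0.1235). The hinge pixel puts the hinge 0.185 m away at a heading of about 0.175 rad, which fits the given geometry. I'll shut the gripper and travel high.

Call:
{"method": "send_rows", "body": {
  "increments": [
    [[-20,-12,0],[0,0,0],-1],
    [[-60,-36,0],[0,0,0],-1],
    [[-100,-60,0],[0,0,0],-1],
    [[-140,-84,0],[0,0,0],-1],
    [[-182,-109,0],[0,0,0],-1],
    [[-224,-134,0],[0,0,0],-1],
    [[-266,-159,0],[0,0,0],-1],
    [[-308,-184,0],[0,0,0],-1],
    [[-350,-209,0],[0,0,0],-1],
    [[-380,-227,0],[0,0,0],-1]
  ]
}}

```text
clock: 1.1
position: [0.4988, 0.2326, 0.2312]
tool_rot: [-3.141, 0.0, 2.773]
force: [-0.2, 0.5, -0.3]
grip_width: 0.0
finger_force: 0.0
```

Run:
```python
from h import *
s=observe();print(s["clock"],s["position"],s["tool_rot"],s["grip_width"],s["force"])
p=camera_params("wrist");I=grab_frame("wrist");cv2.imwrite("pics/w1.png",I);print(p)
```

```text
1.1 [0.49877712 0.23261101 0.23123193] [-3.14094758e+00  4.24236487e-04  2.77346253e+00] 4.4101238474594825e-05 [-0.17645185  0.47151153 -0.31868807]
{'fovy': 70.22117167031915, 'cx': 284.1252911397789, 'cy': 210.3944312903269, 'extrinsics': array([[ 3.58726799e-01,  9.33442514e-01, -3.95757747e-04,
        -3.96173741e-01],
       [ 8.90203525e-01, -3.41982225e-01,  3.00974819e-01,
        -4.04797938e-01],
       [ 2.80807350e-01, -1.08320038e-01, -9.53632005e-01,
         2.64980064e-01],
       [ 0.00000000e+00,  0.00000000e+00,  0.00000000e+00,
         1.00000000e+00]])}
```

View pics/w1.png

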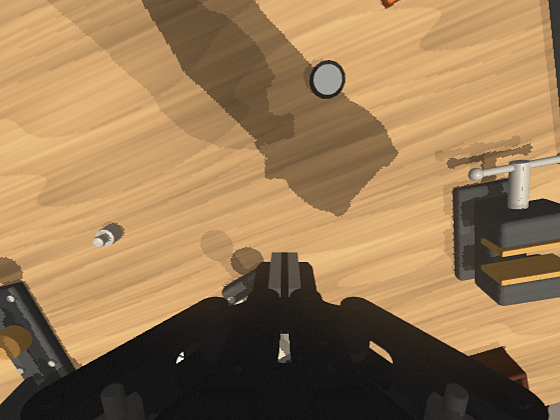

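The wrist camera shows the fingers hiding the knob, with the card partly visible at (285,348). It can't help with alignment, so I'll rely on the top and scene measurement and the force reading at contact.

Call:
{"method": "send_rows", "body": {
  "increments": [
    [[-30,-18,0],[0,0,0],-1],
    [[-65,-38,0],[0,0,0],-1],
    [[-100,-58,5],[0,0,0],-1],
    [[-119,-70,20],[0,0,0],-1],
    [[-119,-70,40],[0,0,0],-1],
    [[-119,-70,50],[0,0,0],-1],
    [[-119,-70,50],[0,0,0],-1],
    [[-119,-70,50],[0,0,0],-1]
  ]
}}

```text
clock: 1.95
position: [0.5832, 0.1285, 0.1818]
tool_rot: [3.141, 0.0, 2.777]
force: [0.7, 0.2, 0.5]
grip_width: -0.0002
finger_force: 0.0
```

Run:
```python
from h import *
s=observe();print(s["clock"],s["position"],s["tool_rot"],s["force"])
c=[grab_frame(n) for n in("scene","top")]
a=c[0][160:310,240:390];b=c[1][90:240,190:340]
cv2.imwrite("pics/c2.png",cv2.resize(np.hstack([a,b]),None,fx=2.6,fy=2.6,interpolation=2))
```

```text
1.95 [0.58321609 0.12846882 0.18176843] [3.14138811e+00 1.28292181e-05 2.77666076e+00] [0.71396074 0.17178354 0.49020774]
```

View pics/c2.png

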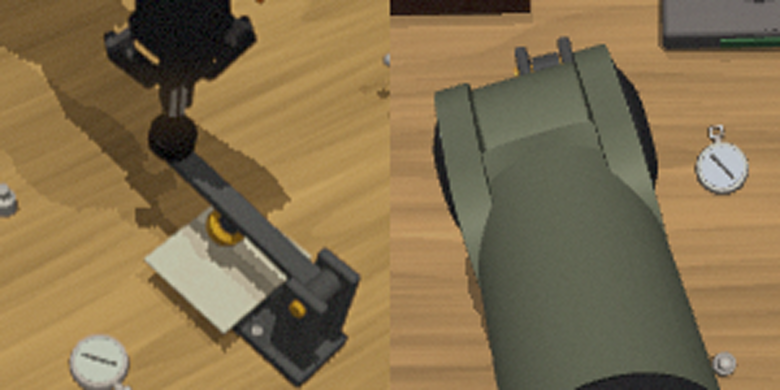

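The scene crop shows the fingertips just above the knob of the carded press (crop (172,135)). I'll shift about 5 mm onto its centre and descend to contact.

Call:
{"method": "send_rows", "body": {
  "increments": [
    [[-2,-2,0],[0,0,0],-1],
    [[-4,-4,4],[0,0,0],-1],
    [[-4,-4,9],[0,0,0],-1],
    [[-4,-4,14],[0,0,0],-1],
    [[-4,-4,18],[0,0,0],-1],
    [[-4,-4,22],[0,0,0],-1],
    [[-3,-4,26],[0,0,0],-1],
    [[-3,-4,30],[0,0,0],-1],
    [[-3,-4,34],[0,0,0],-1],
    [[-3,-4,36],[0,0,0],-1]
  ],
  "newtons": 60
}}

```text
clock: 3.05
position: [0.5845, 0.123, 0.1449]
tool_rot: [-3.141, -0.0, 2.776]
force: [-2.0, -0.8, 3.2]
grip_width: -0.0
finger_force: 1.4
```

Contact confirmed: 3 N upward at z = 0.145. I'll follow the arc down.

Call:
{"method": "send_rows", "body": {
  "increments": [
    [[0,0,5],[0,0,0],-1],
    [[1,-1,10],[0,0,0],-1],
    [[1,-1,15],[0,0,0],-1],
    [[2,-1,20],[0,0,0],-1],
    [[3,-1,25],[0,0,0],-1],
    [[3,-2,30],[0,0,0],-1],
    [[3,-2,35],[0,0,0],-1],
    [[3,-2,40],[0,0,0],-1],
    [[3,-2,45],[0,0,0],-1],
    [[3,-2,50],[0,0,0],-1]
  ]
}}

```text
clock: 4.05
position: [0.5815, 0.1224, 0.0951]
tool_rot: [3.141, 0.001, 2.776]
force: [2.2, 1.1, 5.6]
grip_width: -0.0003
finger_force: 2.7
```

Call:
{"method": "send_rows", "body": {
  "increments": [
    [[0,0,3],[0,0,0],-1],
    [[0,0,5],[0,0,0],-1],
    [[0,0,7],[0,0,0],-1],
    [[0,0,8],[0,0,0],-1],
    [[0,0,9],[0,0,0],-1],
    [[0,0,9],[0,0,0],-1]
  ]
}}

```text
clock: 4.65
position: [0.5819, 0.1225, 0.087]
tool_rot: [3.14, 0.001, 2.776]
force: [-2.2, 0.3, 20.0]
grip_width: -0.0
finger_force: 9.8
```

The force jumped to 20 N at z = 0.087, so the arm is at the hard stop. I'll hold it there.

Call:
{"method": "send_rows", "body": {
  "increments": [
    [[0,0,0],[0,0,0],-1],
    [[0,0,0],[0,0,0],-1],
    [[0,0,0],[0,0,0],-1],
    [[0,0,0],[0,0,0],-1],
    [[0,0,0],[0,0,0],-1],
    [[0,0,0],[0,0,0],-1],
    [[0,0,0],[0,0,0],-1],
    [[0,0,0],[0,0,0],-1],
    [[0,0,0],[0,0,0],-1],
    [[0,0,0],[0,0,0],-1]
  ]
}}

```text
clock: 5.65
position: [0.5819, 0.1225, 0.0871]
tool_rot: [3.14, 0.001, 2.776]
force: [-0.8, 0.9, 19.2]
grip_width: 0.0002
finger_force: 9.4
```

Run:
```python
from h import *
s=observe();print(s["clock"],s["position"],s["force"])
c=grab_frame("scene")
cv2.imwrite("pics/c3.png",cv2.resize(c[150:320,90:410],None,fx=2.4,fy=2.4,interpolation=2))
```

```text
5.65 [0.5818694  0.12246726 0.08709337] [-0.83671229  0.91241102 19.18000683]
```

View pics/c3.png

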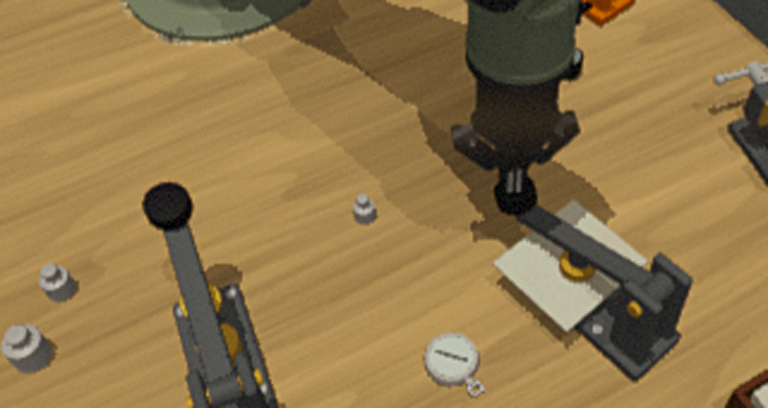

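The crop shows the carded press's arm fully down under the fingers (515,190) and the spare arm up (168,205). I'll let it rise at 40 mm/s.

Call:
{"method": "send_rows", "body": {
  "increments": [
    [[0,0,-2],[0,0,0],-1],
    [[0,0,-4],[0,0,0],-1],
    [[0,0,-7],[0,0,0],-1],
    [[0,0,-11],[0,0,0],-1],
    [[0,0,-15],[0,0,0],-1],
    [[0,0,-19],[0,0,0],-1],
    [[0,0,-23],[0,0,0],-1],
    [[0,0,-27],[0,0,0],-1],
    [[-1,1,-31],[0,0,0],-1],
    [[-1,1,-35],[0,0,0],-1]
  ]
}}

```text
clock: 6.7
position: [0.5823, 0.1226, 0.1214]
tool_rot: [-3.141, -0.001, 2.776]
force: [-3.0, -0.6, 5.0]
grip_width: -0.0001
finger_force: 2.3
```

Call:
{"method": "send_rows", "body": {
  "increments": [
    [[0,0,-4],[0,0,0],-1],
    [[-1,1,-8],[0,0,0],-1],
    [[-1,1,-12],[0,0,0],-1],
    [[-2,1,-16],[0,0,0],-1],
    [[-2,1,-20],[0,0,0],-1],
    [[-3,1,-24],[0,0,0],-1],
    [[-3,1,-28],[0,0,0],-1],
    [[-3,1,-32],[0,0,0],-1],
    [[-3,1,-35],[0,0,0],-1],
    [[-3,1,-37],[0,0,0],-1]
  ]
}}

```text
clock: 7.7
position: [0.5857, 0.1225, 0.1586]
tool_rot: [-3.142, 0.0, 2.776]
force: [0.4, -0.1, 2.4]
grip_width: -0.0002
finger_force: 0.8
```

Call:
{"method": "send_rows", "body": {
  "increments": [
    [[0,0,-3],[0,0,0],-1],
    [[0,0,-6],[0,0,0],-1],
    [[0,0,-9],[0,0,0],-1],
    [[0,0,-12],[0,0,0],-1],
    [[0,0,-20],[0,0,0],-1],
    [[0,0,-30],[0,0,0],-1],
    [[0,0,-45],[0,0,0],-1],
    [[0,0,-60],[0,0,0],-1],
    [[0,0,-60],[0,0,0],-1],
    [[0,0,-60],[0,0,0],-1]
  ]
}}

```text
clock: 8.7
position: [0.5857, 0.1227, 0.2187]
tool_rot: [3.141, 0.0, 2.776]
force: [-0.7, 0.1, 0.1]
grip_width: -0.0
finger_force: 0.0
```

Run:
```python
from h import *
s=observe();print(s["clock"],s["position"],s["force"])
c=grab_frame("scene")
cv2.imwrite("pics/c4.png",cv2.resize(c[150:320,90:410],None,fx=2.4,fy=2.4,interpolation=2))
```

```text
8.7 [0.58566235 0.12268154 0.21871297] [-0.69124328  0.08834168  0.05913918]
```

View pics/c4.png

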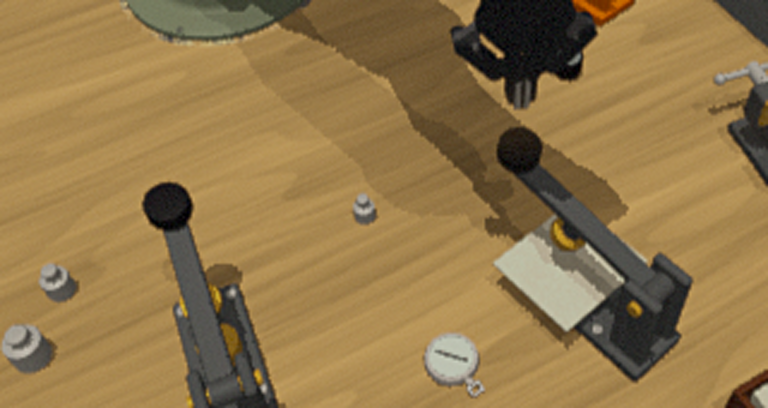

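The crop shows both arms up (carded knob at (519,150), spare at (168,205)), and the gripper is clear at zero force.

```bash
python3 -c "
from workcell import *
print(job_done())"
```

```text
the job is handed in; nothing more can be done
None
```

I pressed the carded press's arm to its stop, held it there for just over a second and eased it back up at about 40 mm/s; the other press was left alone, and the job was handed in at about 9 s (the hand-in returned no verdict).

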